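# Lift the brazing pan off its firebrick on a carrying rod

## Robot

A 6-joint arm with a two-finger parallel gripper is mounted at the origin on the work surface. World frame = base frame: x ahead of the robot, y to its left, z up, the work surface at z = 0. Lengths are in m, angles in rad, forces in N, time in s.
With the tool pointing down it reaches from about 0.2 to 0.875 m from the base axis. Payload 3.4 kg.
Tool frame: the origin (TCP) lies between the finger pads; the fingertips stand 25 mm ahead of it and the grasp point (between the pads) lies 6 mm ahead of it (r.nose_length is the z of the fingertips in the tool frame, in m); z points along the fingers, y is the line along which they close (so a half turn about z gives the same grasp; the last joint's range is limited). The gripper opens to 94 mm and grips with 3 to 60 N. Pads are 16 mm wide; open, the fingers measure 119 mm over their backs; the gripper's body (75 mm by 177 mm) begins 78 mm behind the grasp point.
Start: joints at [-1.261, 0.276, 1.505, -0, 1.361, -0.121], TCP at [0.24, -0.522, 0.23] pointing down, gripper open.
Joint ranges: [-2.89, 2.89], [-0.75, 2.08], [0.22, 2.7], [-1.18, 4.32], [0.11, 2.71], [-2.7, 2.7]. Speed limits (rad/s): [2.57, 2.57, 3.14, 3.14, 3.14, 3.14].

## Interface

Orientations are given as a unit quaternion [w, x, y, z].
In Python, from plant import r, gripper_to, inverse_kinematics, vision, models, telemetry gives the robot as it stands. Calls block until the motion is done:
- r.move_to(position, orientation): joint-space move of the TCP to a pose.
- r.move_l(position, rot=None, vel=0.15, guard=None): straight line of the TCP; rot=None keeps the orientation; vel is the mean speed in m/s. With guard (N) it stops when the force on the tool has changed by that much, and returns True; else False.
- r.movej(angles): joint-space move.
- gripper_to(opening, f_grip=None): finger opening in m; f_grip is the grip in N (None keeps the last); returns when the fingers have stopped.
- r.hold(seconds).
- inverse_kinematics(position, orientation): joint angles nearest the present ones, or None.
- vision.snapshot(name): name is "scene" or "top"; returns the picture (480x640x3 uint8, red, green, blue); there is no depth.
- vision.get_calibration(name): a dict with "fx", "fy", "cx", "cy" (pixels), "position" and "orientation" of the camera in the world. Camera axes: x right, y down, z forward; pixel columns grow to the right and rows downward; lengths in m; the calibration is good to about 2 mm. A picture is of the moment at which its call begins. get_calibration takes no time and is no camera call.
A pose or a line that the arm cannot do raises r.PlanningError and nothing moves.
- r.sign_off(): hands the job in; it is judged then, once.
Trained networks look in the newest picture that a camera, given by its name, has taken for a name from the list of things; names that differ only in an ending like _2 or _b are one class to them, and where a whole thing is asked for, a point or a joint stands for the part that bears it (a point fixed in the world has none). Each returns a list of dicts, best first, with "score" (0 to 1); they miss things now and then, are a little off and sometimes report something else, mostly with a low value. They report only what shows in the picture. A call takes as long as a camera call. They do not tell look-alikes from the thing itself.
- models.boxes_of(thing, camera): "at" ([x, y, z] in m, in world coordinates, good to about 4 mm: the middle of the surface that is visible of it).
- models.regions_of(thing, camera): "pixels" (480x640 bool, what is visible of it).
- models.mark_of(thing, camera): "at" ([x, y, z] in m, in world coordinates, good to about 4 mm: a listed point, or the origin of a listed thing).
Readings, each from a call of its own:
- telemetry.current_t(): time.
- telemetry.current_joints(): joint angles.
- telemetry.current_dq(): joint speeds.
- telemetry.current_joint_efforts(): joint torques, N m.
- telemetry.current_ee_pos(): TCP position.
- telemetry.current_tool_rot(): TCP orientation.
- telemetry.current_wrist_force(): force on the tool from outside, world axes, zero at the start.
- telemetry.current_torque(): the same for the moment, N m.
- telemetry.current_opening(): finger opening in m.
- telemetry.current_finger_force(): force on a finger pad.
Only numpy, scipy, OpenCV 4.12 (cv2) and the standard library are available. Lean on these libraries where they do the work, as an engineer would, in place of code of your own. Each camera call takes 0.05 s, during which the arm holds its last target. There are 200 camera calls.

## Task

Slide the carrying rod through both eyes of the small steel pan that stands on the firebrick, then lift the pan by the rod alone, straight up until it hangs about 8 cm clear of the brick, level, with the brass collar still lying in it. Finish while still holding the rod up like that, steady, with the gripper not touching the pan, and leave the other things on the bench as they are.

Things in the scene. Friction and masses are not known exactly. Their poses are not given: they have to be found in the camera images.
- brick: Pale grey-buff firebrick lying flat, fixed to the bench, 114 (x) x 230 (y) x 64 high mm. Origin: centre of its underside, on the bench; z up.
- pan: Loose dark steel pan level on the brick, 0.4 kg, 100 (x) x 142 (y) mm, rim 16 high, floor 4 thick. Mid short sides (y = +68, -68) a bright lug 36 wide, 6 thick, rises to 70 above the underside, with a round 16 mm eye centred 52 above the underside. One straight rod along the pan's y passes both eyes, from either end; 130 between the lugs, open above. Origin: centre of underside; z up.
- eye_a (a point): Centre of the eye in the pan's +y lug.
- eye_b (a point): Centre of the eye in the pan's -y lug.
- collar: Loose brass collar lying flat in the pan, outer diameter 36, bore 24, height 12 mm, 50 g. Origin: centre of its underside.
- rod: Loose 90 g carrying rod: dark wooden handle 22 x 22 x 70 mm (too big for the eyes) and a round 10 mm steel rod running 170 mm from it to a rounded tip. Origin: handle centre, on the rod axis; rod runs along its own -y (handle y -35 to +35, tip at -205). It starts level in the rest's two notches, axis 50 mm above the bench, handle overhanging freely to be taken from above.
- rod_tip (a point): Rounded end of the steel rod, on its axis, 205 mm from the centre of the handle.
- rest: Rod rest fixed to the bench: green base 70 (x) x 150 (y) x 12 mm, two dark posts 34 wide (x), 12 thick, at y = +50 and -60, each with an upward open notch 14 mm wide, its floor 45 and its tops 55 mm above the bench. Origin: centre of underside. The rod lies along its y, handle beyond the +y end.
- spray: Bystander: white spray bottle with yellow head, 65 mm diameter, 160 high. Origin: centre of its underside.
- pot: Bystander: closed yellow pot, 66 mm diameter, 60 high. Origin: centre of its underside.
- half_brick: Bystander: loose piece of firebrick 70 x 90 x 60 mm. Origin: centre of its underside.
- cup: Bystander: white ceramic cup, 70 mm diameter, 70 high. Origin: centre of its underside.
- driver: Bystander: screwdriver with blue handle lying on the bench. Origin: under its middle.
- brush: Bystander: small brush lying on the bench. Origin: under its middle.
Mind the look-alikes: they are no part of the job. Of the things that look like the rod, the largest one is meant.

How it is judged:
On the way:
1. the rod passes through both eyes while the pan still stands on the brick (x of rod_tip in the frame of pan between -0.013 and 0.013 m and z of rod_tip in the frame of pan between 0.038 and 0.066 m and x of rod in the frame of pan between -0.013 and 0.013 m and z of rod in the frame of pan between 0.038 and 0.066 m and ((y of rod_tip in the frame of pan below -0.078 m and y of rod in the frame of pan above 0.09 m) or (y of rod_tip in the frame of pan above 0.078 m and y of rod in the frame of pan below -0.09 m)) and height (world z) of pan below 0.072 m and contact force between pan and brick above 0.5 N), for 0.2 s.
At the end, for the whole second after the job is handed in: Rod through both eyes, in the fingers, carrying the pan: underside 50-130 mm above the brick top, within 80 mm sideways of the brick centre, tilt under 0.15 rad, under 30 mm/s and 0.25 rad/s; collar flat in the pan; gripper not touching the pan; pan and rod off brick and rest (x of rod_tip in the frame of pan between -0.013 and 0.013 m and z of rod_tip in the frame of pan between 0.038 and 0.066 m and x of rod in the frame of pan between -0.013 and 0.013 m and z of rod in the frame of pan between 0.038 and 0.066 m and ((y of rod_tip in the frame of pan below -0.078 m and y of rod in the frame of pan above 0.09 m) or (y of rod_tip in the frame of pan above 0.078 m and y of rod in the frame of pan below -0.09 m)) and height (world z) of pan between 0.114 and 0.194 m and horizontal distance between pan and brick below 0.08 m and angle between pan's own z axis and vertical below 0.15 rad and linear speed of pan below 0.03 m/s and angular speed of pan below 0.25 rad/s and x of collar in the frame of pan between -0.045 and 0.045 m and y of collar in the frame of pan between -0.062 and 0.062 m and z of collar in the frame of pan between -0.002 and 0.014 m and contact force between each of the fingers, pan and rod above 1 N and contact force between each of the arm, the fingers and pan below 0.3 N and contact force between each of pan, rod and brick below 0.1 N and contact force between rod and rest below 0.1 N); the arm keeps its last pose, push and grip.
It fails at once if a bystander is moved by more than 40 mm (distance of any of spray, pot, half_brick, cup, driver, brush from where it was at the start of the episode above 0.04 m).
It also fails if it takes over 58 s, if anything falls off the work surface, if the arm or the gripper's body presses on something with over 40 N, if the wrist force passes 120 N, or if a joint passes its speed limit or range.

## Working session

There is one attempt and no reset: what is moved stays moved. The work goes in short steps, each a Python script; the robot and the scene stay as the last script left them, time stands still between calls to the robot, and variables do not carry over. Pictures are saved under pics/ and viewed, at most 10 in all, crops included, and the job is handed in when it is done.

```bash
mkdir -p pics; python3 - <<'E'
from plant import r, gripper_to, inverse_kinematics, vision, models, telemetry
import cv2,numpy as np
for c in("scene","top"):
    im=vision.snapshot(c); cv2.imwrite(f"pics/{c}0.png",im[:,:,::-1])
    k=vision.get_calibration(c); print(c,k)
    for n in("brick","pan","eye_a","eye_b","rod","rod_tip","rest","collar"):
        print(n,[(np.round(d["at"],4).tolist(),round(d["score"],2)) for d in models.mark_of(n,c)[:4]])
print(telemetry.current_t())
E
```

```text
scene {'fx': 452.82839095625104, 'fy': 452.82839095625104, 'cx': 318.39713067525645, 'cy': 239.3016640924243, 'position': array([ 1.23278704, -0.02023738,  0.96408586]), 'orientation': array([-0.23124456,  0.68900587,  0.65377346, -0.2106588 ])}
brick [([0.5929, -0.1992, -0.0037], 0.75), ([0.6184, -0.129, 0.1149], 0.63)]
pan [([0.6028, -0.1964, 0.0684], 0.67)]
eye_a [([0.5823, -0.2603, 0.12], 0.76), ([0.6201, -0.1258, 0.1117], 0.57)]
eye_b [([0.5823, -0.2603, 0.12], 0.76), ([0.6201, -0.1258, 0.1117], 0.57)]
rod [([0.3476, 0.5354, 0.0082], 0.69), ([0.5204, 0.3488, 0.0461], 0.61), ([0.6936, 0.4128, 0.0053], 0.55)]
rod_tip [([0.491, 0.1472, 0.0493], 0.98), ([0.5694, 0.4764, 0.0025], 0.79), ([0.4529, 0.432, 0.0043], 0.64)]
rest [([0.4989, 0.2496, -0.0037], 0.86), ([0.6084, -0.1659, 0.0737], 0.53)]
collar [([0.6088, -0.17, 0.0715], 0.47), ([0.6645, -0.4017, -0.005], 0.29)]
top {'fx': 538.9408614174022, 'fy': 538.9408614174022, 'cx': 313.54508193162235, 'cy': 241.90210557409827, 'position': array([0.50218783, 0.030672  , 1.37648238]), 'orientation': array([ 0.01608663, -0.70290184,  0.71096115, -0.01429897])}
brick []
pan [([0.6037, -0.1956, 0.063], 0.96), ([0.6599, -0.4036, 0.002], 0.66)]
eye_a [([0.5864, -0.2626, 0.1185], 0.96)]
eye_b [([0.5864, -0.2626, 0.1185], 0.96)]
rod [([0.5182, 0.3498, 0.0511], 0.95), ([0.3465, 0.5357, 0.0108], 0.59), ([0.7011, 0.4117, 0.0103], 0.58)]
rod_tip [([0.4865, 0.1529, 0.0479], 0.64), ([0.5699, 0.4755, 0.0051], 0.64), ([0.4495, 0.4297, 0.0018], 0.62)]
rest [([0.5056, 0.2465, 0.0009], 0.72)]
collar [([0.6006, -0.1731, 0.0716], 0.54)]
0.9
```

View pics/scene0.png

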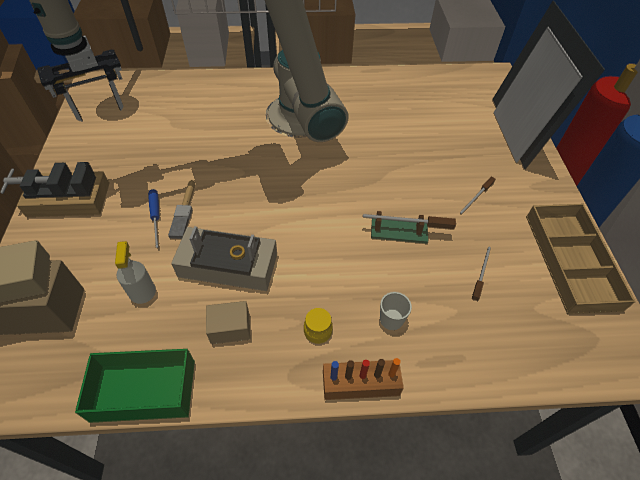

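View pics/top0.png

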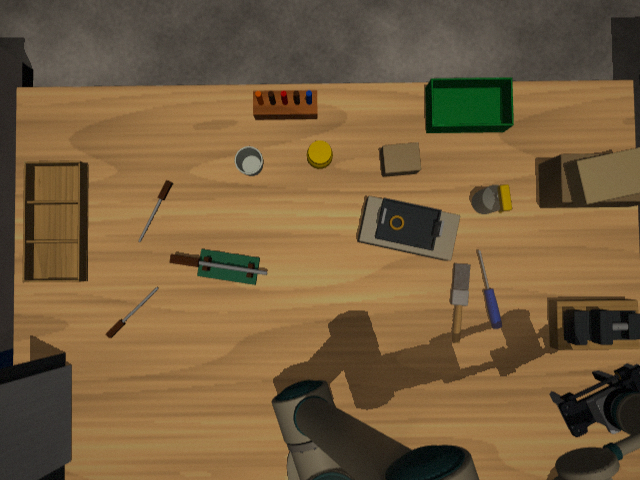

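The scene shows the rod in its green rest (scene px 375–455, 220), with two smaller look-alikes beside it. The pan is on the brick (px ~225, 252) and the +y lug faces the rest. I'll refine the poses next.

```bash
cat >h.py <<'E'
from plant import r, gripper_to, inverse_kinematics, vision, models, telemetry
import cv2,numpy as np
from scipy.spatial.transform import Rotation as R
def q2R(q): return R.from_quat([q[1],q[2],q[3],q[0]])
def Rq(x): q=x.as_quat(); return [q[3],q[0],q[1],q[2]]
def proj(c,P):
    k=vision.get_calibration(c); p=q2R(k["orientation"]).inv().apply(np.atleast_2d(P)-k["position"])
    return np.c_[k["fx"]*p[:,0]/p[:,2]+k["cx"],k["fy"]*p[:,1]/p[:,2]+k["cy"]]
def back(c,uv,z):
    k=vision.get_calibration(c); uv=np.atleast_2d(uv)
    d=q2R(k["orientation"]).apply(np.c_[(uv[:,0]-k["cx"])/k["fx"],(uv[:,1]-k["cy"])/k["fy"],np.ones(len(uv))])
    return k["position"]+d*((z-k["position"][2])/d[:,2])[:,None]
def crop(c,u0,v0,w,h,s,name):
    im=vision.snapshot(c)[v0:v0+h,u0:u0+w,::-1]
    cv2.imwrite(f"pics/{name}.png",cv2.resize(im,None,fx=s,fy=s,interpolation=cv2.INTER_CUBIC))
E
python3 - <<'E'
from h import *
cl={}
for i in range(6):
  for c in("scene","top"):
    vision.snapshot(c)
    for n in("eye_a","pan","rod","rod_tip"):
      for d in models.mark_of(n,c):
        a=np.array(d["at"])
        for nm,p in dict(ep=[.62,-.126,.116],em=[.584,-.262,.116],pan=[.603,-.196,.064],rod=[.519,.349,.05],tip=[.489,.15,.05]).items():
          if np.linalg.norm(a-p)<.025 : cl.setdefault((nm,c),[]).append(a)
for k,v in sorted(cl.items()): print(k,len(v),np.mean(v,0).round(4),np.std(v,0).round(4))
m=models.regions_of("pan","top")[0]["pixels"].astype(np.uint8)
print(cv2.minAreaRect(cv2.findNonZero(m)),)
im1=vision.snapshot("top");im2=vision.snapshot("scene")
a=cv2.resize(im1[185:270,345:475,::-1],None,fx=6,fy=6,interpolation=cv2.INTER_CUBIC)[:,:780]
cv2.imwrite("pics/ct.png",a)
cv2.imwrite("pics/cs.png",cv2.resize(im2[220:300,165:285,::-1],None,fx=6,fy=6,interpolation=cv2.INTER_CUBIC))
E
```

```text
('em', 'scene') 7 [ 0.5828 -0.2596  0.1179] [0.0012 0.0014 0.0016]
('em', 'top') 5 [ 0.5876 -0.2623  0.1178] [0.0015 0.0008 0.0014]
('ep', 'scene') 8 [ 0.6166 -0.1278  0.1119] [0.0017 0.0015 0.0015]
('ep', 'top') 6 [ 0.6108 -0.1278  0.114 ] [0.0019 0.0006 0.0008]
('pan', 'scene') 6 [ 0.601  -0.1948  0.0663] [0.0015 0.0013 0.0015]
('pan', 'top') 8 [ 0.6034 -0.194   0.0642] [0.001  0.0076 0.0021]
('rod', 'scene') 6 [0.5219 0.3473 0.0471] [0.0009 0.0014 0.0006]
('rod', 'top') 6 [0.5183 0.3497 0.0509] [0.0014 0.0012 0.0015]
('tip', 'scene') 7 [0.4876 0.1492 0.0479] [0.0015 0.0015 0.0024]
('tip', 'top') 5 [0.4857 0.1513 0.0479] [0.0008 0.0009 0.0015]
((410.552978515625, 223.53001403808594), (65.7480239868164, 42.504356384277344), 11.09372329711914)
```

View pics/ct.png

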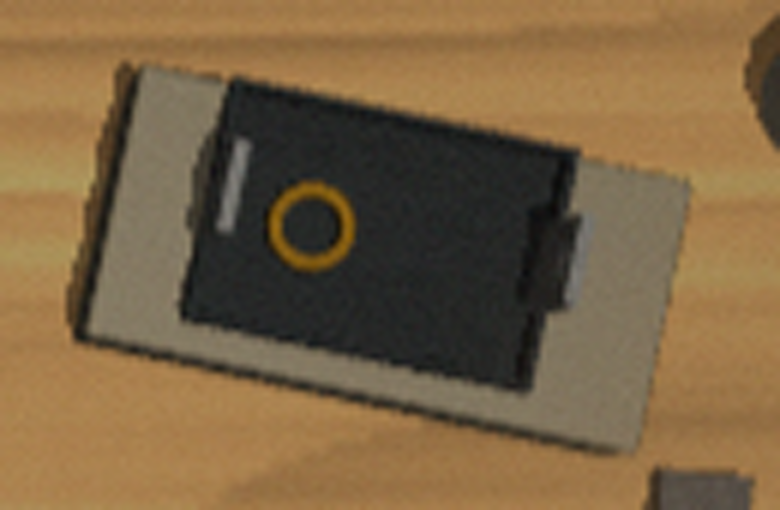

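View pics/cs.png

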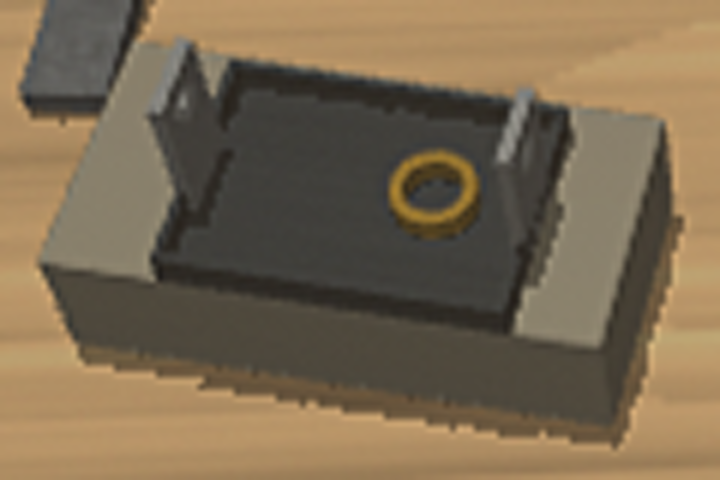

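The top crop shows bright lug tops at crop px (234,185) and (579,261), with the collar at (312,226). The scene crop shows them at (171,78) and (516,126). I'll back-project these.

```bash
python3 - <<'E'
from h import *
f=lambda p,o:(np.array(p,float)+.5)/6-.5+o
t=back("top",f([(234,185),(580,261)],(345,185)),.134)
s=back("scene",f([(171,78),(516,126)],(165,220)),.134)
c=back("top",f([(232,78),(578,152),(528,390),(183,320)],(345,185)),.080)
print(t,s,c,c.mean(0),sep="\n")
for a,b in((t[0],t[1]),(s[1],s[0]),(c[0],c[1]),(c[3],c[2])): print(np.degrees(np.arctan2(*(a-b)[[0,1]])),np.linalg.norm(a-b))
# segmentation of dark pan & rod line in the top picture
im=vision.snapshot("top").astype(int)
# rod: bright steel pixels
hsv=cv2.cvtColor(im.astype(np.uint8),cv2.COLOR_RGB2HSV)
E
```

```text
[[ 0.61505471 -0.1290748   0.134     ]
 [ 0.58418426 -0.2616501   0.134     ]]
[[ 0.5883327  -0.26183257  0.134     ]
 [ 0.61743019 -0.12957802  0.134     ]]
[[ 0.66317155 -0.13594383  0.08      ]
 [ 0.63166365 -0.27449585  0.08      ]
 [ 0.53618743 -0.252413    0.08      ]
 [ 0.56586299 -0.11464021  0.08      ]]
[ 0.5992214  -0.19437322  0.08      ]
13.107874925762621 0.1361219840223128
12.408031163304026 0.1354176125095128
12.811661347518351 0.14208943878916946
12.155507279811403 0.1409325378583046
```

```bash
cat >>h.py <<'E'
PC=np.array([.6005,-.1948]); YP=np.radians(12.6); OFF=-.010
def tool(a,s=1):
    y=s*np.array([np.cos(a),-np.sin(a),0]); z=np.array([0,0,-1.]); return Rq(R.from_matrix(np.c_[np.cross(y,z),y,z]))
def tcp(o,a,zax): # TCP for rod origin xy o, yaw a, axis height zax, gripped OFF along rod
    u=np.array([np.sin(a),np.cos(a)]); return [*(np.array(o)+OFF*u),zax+.006]
E
python3 - <<'E'
from h import *
a=np.arctan2(.0333,.198); o=[.520,.3485]
up=np.array([np.sin(YP),np.cos(YP)])
for s in(1,-1):
    print(s,inverse_kinematics(tcp(o,a,.05),tool(a,s)),inverse_kinematics(tcp(PC+.301*up,YP,.116),tool(YP,s)),inverse_kinematics(tcp(PC+.113*up,YP,.2),tool(YP,s)))
print(telemetry.current_t())
E
```

```text
1 [ 4.66375561e-01  4.78827377e-01  1.65039800e+00 -4.44089210e-16
  1.01236728e+00  6.32998076e-01] [ 2.97527443e-02  4.86199658e-01  1.44814434e+00 -4.44089210e-16
  1.20724866e+00  2.49664230e-01] [-2.60572696e-01  3.72080698e-01  1.42182420e+00 -4.44089210e-16
  1.34768775e+00 -4.06612106e-02]
-1 [ 4.66375561e-01  4.78827377e-01  1.65039800e+00 -4.44089210e-16
  1.01236728e+00 -2.50859458e+00] None None
4.1
```

```bash
python3 - <<'E'
from h import *
a=np.arctan2(.0333,.198); o=[.520,.3485]
p=tcp(o,a,.05); q=tool(a)
r.move_to([p[0],p[1],.17],q)
gripper_to(.06)
r.move_l(p,vel=.12)
gripper_to(.0,f_grip=60)
print(telemetry.current_opening(),telemetry.current_finger_force())
r.move_l([p[0],p[1],.17],vel=.12)
print(telemetry.current_opening(),telemetry.current_wrist_force())
up=np.array([np.sin(YP),np.cos(YP)])
r.move_to(tcp(PC+.301*up,YP,.135),tool(YP))
P=PC+.301*up; P=np.array([*P,.135]); T=P-.205*np.array([*up,0])
for c in("scene","top"):
    im=vision.snapshot(c); cv2.imwrite(f"pics/{c}1.png",im[:,:,::-1])
    for n in("rod","rod_tip","eye_a"): print(c,n,[(np.round(d["at"],4).tolist(),round(d["score"],2)) for d in models.mark_of(n,c)[:3]])
    print(proj(c,[P,T]))
print(P,T,telemetry.current_t())
a=cv2.imread("pics/top1.png")[185:270,280:475]; b=cv2.imread("pics/scene1.png")[190:290,175:370]
cv2.imwrite("pics/m1.png",cv2.resize(np.vstack([a,b]),None,fx=3.2*1,fy=3.2,interpolation=cv2.INTER_CUBIC))
E
```

```text
0.021642350490561027 59.95431303977966
0.02174311869535336 [-0.03926835  0.24037348 -1.56714182]
scene rod [([0.6692, 0.0988, 0.1342], 0.89), ([0.6072, -0.1654, 0.0704], 0.6), ([0.6964, 0.4133, 0.0049], 0.49)]
scene rod_tip [([0.6229, -0.0959, 0.1339], 0.78), ([0.4538, 0.4292, 0.0018], 0.67), ([0.5712, 0.4751, -0.0], 0.49)]
scene eye_a [([0.6171, -0.1272, 0.1082], 0.77), ([0.5839, -0.2604, 0.1199], 0.56)]
[[353.00386035 254.01083202]
 [263.10641993 241.26628246]]
top rod [([0.702, 0.4128, 0.0097], 0.87), ([0.3482, 0.5368, 0.0086], 0.83)]
top rod_tip [([0.6221, -0.0943, 0.1329], 0.56), ([0.5688, 0.4756, 0.0076], 0.51), ([0.5863, -0.263, 0.1166], 0.37)]
top eye_a [([0.6101, -0.1266, 0.1149], 0.71), ([0.5858, -0.2598, 0.1184], 0.68)]
[[284.73385135 194.50602295]
 [371.48563352 212.76082322]]
[0.66616112 0.09895095 0.135     ] [ 0.62144175 -0.10111199  0.135     ] 12.3667
```

View pics/m1.png

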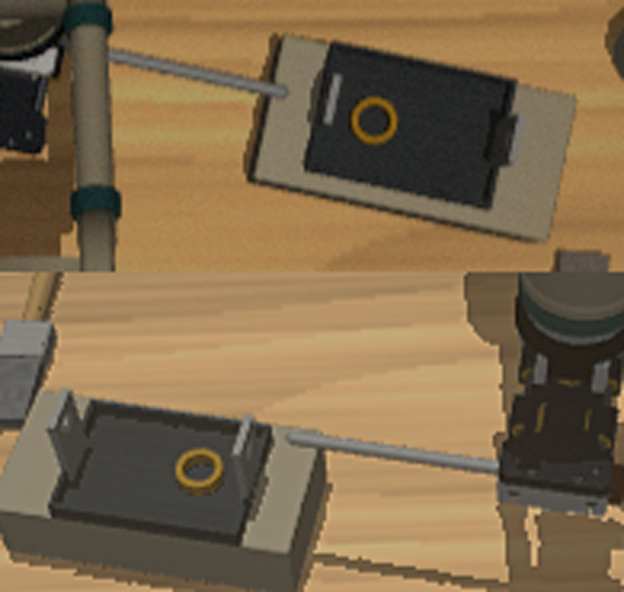

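The top crop shows the rod tip at mosaic px (285,92), ahead of the lug at (333,98). The scene crop shows it at (290,437), with the lug top at (243,440). I'll measure the rod line with sub-pixel profiles to cancel the calibration bias.

```bash
cat >>h.py <<'E'
def prof(im,c,P,T,fr,w=7):
    """perp. offset (px) of low-saturation rod from predicted line at fractions fr"""
    hsv=cv2.cvtColor(im,cv2.COLOR_BGR2HSV)[:,:,1].astype(np.float32)
    out=[]
    for f in fr:
        X=P+f*(T-P); a,b=proj(c,[X,X+.01*(T-P)]); d=(b-a)/np.linalg.norm(b-a); n=np.array([-d[1],d[0]])
        k=np.arange(-w,w+.01,.25); pts=(a+k[:,None]*n).astype(np.float32)
        s=cv2.remap(hsv,pts[:,0].reshape(1,-1),pts[:,1].reshape(1,-1),cv2.INTER_LINEAR)[0]
        g=np.clip(np.median(s)-15-s,0,None); out.append((k*g).sum()/max(g.sum(),1e-6))
    return np.round(out,2)
E
python3 - <<'E'
from h import *
up=np.array([np.sin(YP),np.cos(YP),0]); P=np.array([*(PC+.301*up[:2]),.135]); T=P-.205*up
print(q2R(telemetry.current_tool_rot()).as_matrix().round(4),telemetry.current_ee_pos(),tcp(P[:2],YP,.135))
for c,fr in(("top",np.linspace(.4,.9,9)),("scene",np.linspace(.3,.82,9))):
    im=cv2.imread(f"pics/{c}1.png")
    print(c,prof(im,c,P,T,fr), "px per 1cm perp/z:",(proj(c,[P,P+[.01*up[1],-.01*up[0],0],P+[0,0,.01]])-proj(c,P)).round(2).tolist())
im=cv2.imread("pics/top1.png").astype(int)
print(im[205:226,378:390].sum(2)//3); print(im[216:242,436:448].sum(2)//3)
E
```

```text
[[ 2.171e-01  9.761e-01  3.000e-04]
 [ 9.761e-01 -2.171e-01  0.000e+00]
 [ 1.000e-04  2.000e-04 -1.000e+00]] [0.66383515 0.08992386 0.14121981] [np.float64(0.6639796832463939), np.float64(0.08919177772417547), 0.14100000000000001]
top [1.01 0.99 1.08 1.06 1.17 1.2  1.24 1.16 1.33] px per 1cm perp/z: [[0.0, 0.0], [0.9, -4.21], [-0.24, -0.57]]
scene [0.27 0.12 0.24 0.37 0.33 0.35 0.49 0.43 0.37] px per 1cm perp/z: [[0.0, 0.0], [-0.53, 3.67], [0.33, -2.57]]
[[115 115 116  57  32  38  38  41  37  34  39  37]
 [116 117  87  38  33  36  37  35  40  41  37  40]
 [115  89  56  28  33  36  47  40  39  36  40  39]
 [116  59  57  17  39  37  79  93  67  41  36  40]
 [ 86  56  45  20  34  34 107 116  87  42  38  36]
 [ 60  57  44  27  33  42 116 118  78  40  37  38]
 [ 62  59  34  30  31  62 120 123  61  40  40  40]
 [ 54  57  27  27  30  88 116 116  50  38  42  38]
 [ 57  55  20  29  33 105 118 107  44  41  39  38]
 [ 57  50  20  35  45 114 114  86  44  42  42  39]
 [ 57  49  30  38  53 115 115  68  41  36  40  38]
 [ 59  34  30  46  78 113 116  48  38  43  40  37]
 [ 59  30  31  45  91 118 107
[... 1057 characters left out ...]
 43  88 113 115 113 112 113 114 112]
 [ 34  37  52  39 105 117 114 112 114 113 115 117]
 [ 36  38  45  49 115 115 115 115 114 112 116 113]
 [ 30  36  41  53 114 113 114 114 115 112 111 117]
 [ 31  36  38  75 113 114 114 116 113 116 115 115]
 [ 36  35  31  92 114 115 113 113 114 116 113 115]
 [ 32  36  38 104 117 112 114 112 115 115 117 112]
 [ 34  36  36  84 103 115 114 114 111 110 115 115]
 [ 40  50  59  83 106 116 116 111 111 115 116 115]
 [ 91  95 103 108 115 112 115 116 114 113 114 116]
 [110 115 113 115 115 116 113 115 111 115 115 115]
 [112 117 113 115 112 115 111 120 114 111 116 115]
 [116 116 113 114 113 112 117 117 113 117 113 112]
 [114 115 115 115 114 115 115 117 116 116 116 112]]
```

```bash
sed -i 's/^PC=np.array(\[.*\]); YP/PC=np.array([.603,-.1957]); YP/' h.py; python3 - <<'E'
from h import *
up=np.array([np.sin(YP),np.cos(YP)]); q=tool(YP)
g=lambda s,v,gd=None:r.move_l(tcp(PC+s*up,YP,.116),q,vel=v,guard=gd)
g(.301,.05)
f0=telemetry.current_wrist_force()
print(g(.170,.05,4), telemetry.current_ee_pos()-tcp(PC+.17*up,YP,.116), telemetry.current_wrist_force()-f0, telemetry.current_t())
for c in("scene","top"): cv2.imwrite(f"pics/{c}2.png",vision.snapshot(c)[:,:,::-1])
a=cv2.imread("pics/top2.png")[185:270,280:475]; b=cv2.imread("pics/scene2.png")[205:290,165:360]
cv2.imwrite("pics/m2.png",cv2.resize(np.vstack([a,b]),None,fx=3.5,fy=3.5,interpolation=cv2.INTER_CUBIC))
E
```

```text
False [1.89231041e-05 1.64041950e-04 1.22834169e-05] [-0.27656285 -0.07722581  1.30342628] 15.6667
```

View pics/m2.png

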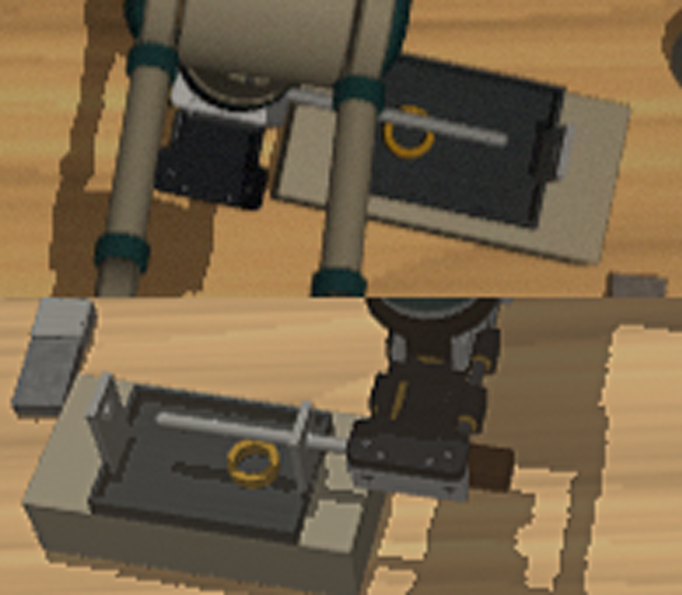

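The rod is through the +y eye. Its tip is at top px (505,139) and scene px (160,417), and the line extended from it meets the far eye at about (107,407) in the scene crop. I'll continue under guard.

```bash
python3 - <<'E'
from h import *
up=np.array([np.sin(YP),np.cos(YP)]); q=tool(YP)
f0=telemetry.current_wrist_force()
h=r.move_l(tcp(PC+.107*up,YP,.116),q,vel=.04,guard=4)
print(h,np.dot(np.array(telemetry.current_ee_pos())[:2]-PC,up)-OFF,telemetry.current_wrist_force()-f0,f0,telemetry.current_t())
r.hold(.4)
print(telemetry.current_wrist_force()-f0)
for c in("scene","top"):
    cv2.imwrite(f"pics/{c}3.png",vision.snapshot(c)[:,:,::-1])
    for n in("rod_tip","eye_a","rod"): print(c,n,[(np.round(d["at"],4).tolist(),round(d["score"],2)) for d in models.mark_of(n,c)[:3]])
a=cv2.imread("pics/top3.png")[185:270,280:475]; b=cv2.imread("pics/scene3.png")[205:290,165:360]
cv2.imwrite("pics/m3.png",cv2.resize(np.vstack([a,b]),None,fx=3.5,fy=3.5,interpolation=cv2.INTER_CUBIC))
E
```

```text
False 0.10723242809392726 [0.64577983 0.48742024 0.82755786] [-0.10845769  0.00897385 -0.8787157 ] 17.4917
[-0.42474063  0.44959335 -0.20083885]
scene rod_tip [([0.5833, -0.2897, 0.1126], 0.79), ([0.5681, 0.4761, 0.001], 0.79), ([0.6281, -0.0924, 0.1145], 0.71)]
scene eye_a [([0.6185, -0.1284, 0.1169], 0.96), ([0.5827, -0.2588, 0.119], 0.75)]
scene rod [([0.3508, 0.5352, 0.0066], 0.69), ([0.6971, 0.4124, 0.0047], 0.67), ([0.6303, -0.0911, 0.1127], 0.66)]
top rod_tip [([0.4504, 0.4291, 0.0016], 0.85), ([0.5826, -0.2867, 0.1146], 0.62), ([0.5688, 0.474, 0.0082], 0.6)]
top eye_a [([0.5875, -0.261, 0.1212], 0.87), ([0.6131, -0.1273, 0.1151], 0.77)]
top rod [([0.3456, 0.5378, 0.0114], 0.81), ([0.7018, 0.4116, 0.0109], 0.73), ([0.5866, -0.2614, 0.1165], 0.61)]
```

View pics/m3.png

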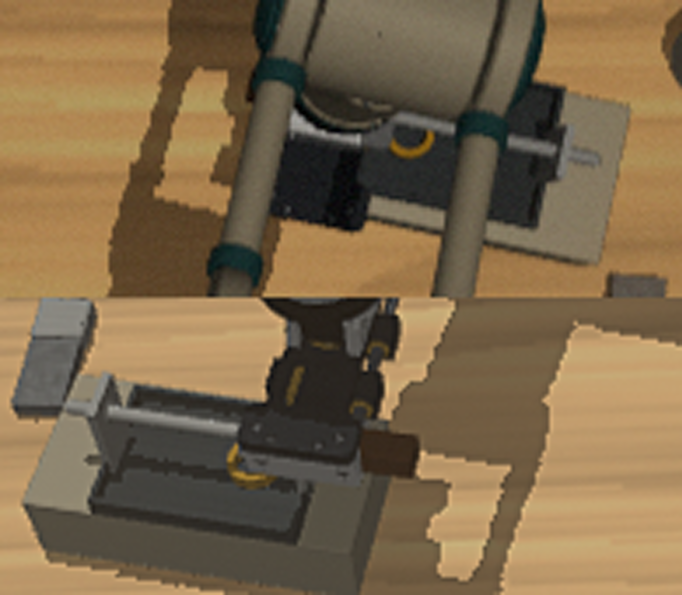

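The rod now passes both eyes: the tip emerges beyond the far lug at top px (600,158). I'll lift slowly.

```bash
python3 - <<'E'
from h import *
up=np.array([np.sin(YP),np.cos(YP)]); q=tool(YP)
r.move_l(tcp(PC+.107*up,YP,.135),q,vel=.02); r.hold(.5)
print(telemetry.current_wrist_force(),telemetry.current_torque(),telemetry.current_opening())
r.move_l(tcp(PC+.107*up,YP,.199),q,vel=.04); r.hold(1)
print(telemetry.current_wrist_force(),telemetry.current_torque(),telemetry.current_ee_pos(),telemetry.current_t())
for c in("scene","top"):
    cv2.imwrite(f"pics/{c}4.png",vision.snapshot(c)[:,:,::-1])
    for n in("rod_tip","eye_a","pan","collar"): print(c,n,[(np.round(d["at"],4).tolist(),round(d["score"],2)) for d in models.mark_of(n,c)[:3]])
a=cv2.imread("pics/top4.png")[175:260,280:475]; b=cv2.imread("pics/scene4.png")[185:285,165:360]
cv2.imwrite("pics/m4.png",cv2.resize(np.vstack([a,b]),None,fx=3.2,fy=3.2,interpolation=cv2.INTER_CUBIC))
E
```

```text
[ 0.56443444  0.08683851 -4.1325181 ] [ 0.32529565 -0.14017881  0.03313375] 0.021507448810814903
[-1.11147031 -0.09200922 -4.4876121 ] [ 0.32220023 -0.09122198 -0.00558369] [ 0.62415221 -0.10105045  0.20502358] 22.6417
scene rod_tip [([0.5817, -0.2865, 0.1943], 0.94), ([0.5713, 0.4764, 0.0018], 0.67), ([0.452, 0.4306, -0.0001], 0.46)]
scene eye_a [([0.5839, -0.2594, 0.1997], 0.77), ([0.6198, -0.1287, 0.1915], 0.64)]
scene pan [([0.6012, -0.1952, 0.1443], 0.81)]
scene collar [([0.6076, -0.1703, 0.1513], 0.62), ([0.5934, -0.2007, 0.0017], 0.38)]
top rod_tip [([0.4493, 0.4297, 0.0013], 0.75), ([0.5718, 0.474, 0.008], 0.66), ([0.5825, -0.2867, 0.197], 0.55)]
top eye_a [([0.6088, -0.1278, 0.1942], 0.55), ([0.5898, -0.2632, 0.1968], 0.55)]
top pan [([0.6057, -0.1983, 0.1425], 0.67)]
top collar [([0.6071, -0.1711, 0.1483], 0.5)]
```

View pics/m4.png

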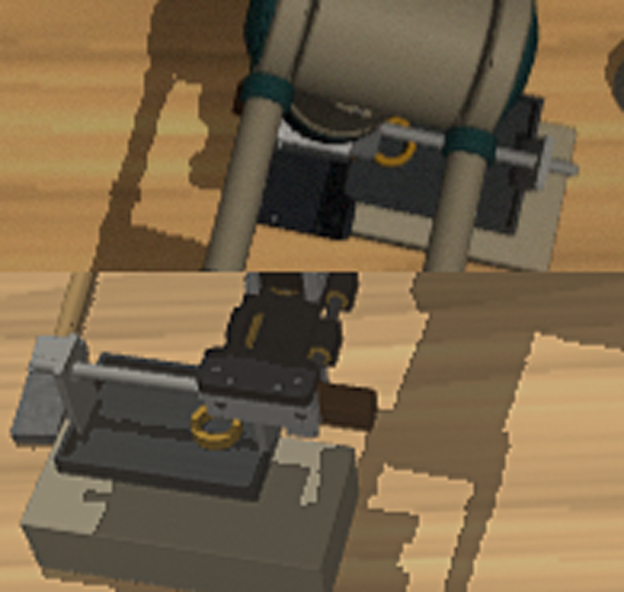

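The pan hangs level about 8 cm above the brick with the collar still in it, and rod droop is about 0.015 rad. I'll let it settle and hand in.

```bash
python3 - <<'E'
from h import *
r.hold(3); c="scene"; vision.snapshot(c)
for n in("rod_tip","eye_a","pan"): print(n,[np.round(d["at"],4).tolist() for d in models.mark_of(n,c)[:2]])
print(telemetry.current_wrist_force(),telemetry.current_finger_force(),telemetry.current_t())
print(r.sign_off())
E
```

```text
rod_tip [[0.5847, -0.2908, 0.197], [0.4533, 0.431, 0.0018]]
eye_a [[0.5871, -0.2606, 0.1984], [0.6187, -0.1298, 0.1928]]
pan [[0.6038, -0.1949, 0.1433]]
[-0.16149272  0.56248443 -3.84775649] 59.95235860347748 26.3417
the job is handed in; nothing more can be done
None
```

I handed the job in at about 26 s with the rod through both eyes and held at 60 N, the pan hanging level and steady about 8 cm above the brick, and the collar in the pan when last viewed; no verdict came back.

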